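# Close the inspected filter holder and hold its lid down

### The arm

A 7-joint arm with a two-finger parallel gripper is mounted at the origin on the work surface. World frame = base frame: x ahead of the robot, y to its left, z up, the work surface at z = 0. Lengths are in m, angles in rad, forces in N, time in s.
With the tool pointing down it reaches from about 0.425 to 0.95 m from the base axis. Payload 4.7 kg.
Tool frame: the origin (TCP) lies at the very end of the fingers, on their centre line; the grasp point (between the pads) lies 19 mm behind it; x points along the fingers, y is the direction in which the jaws open and shut, and the axes are right-handed (so a half turn about x gives the same grasp; the last joint's range is limited). The gripper opens to 87 mm and grips with 3 to 60 N. Pads are 19 mm wide; open, the fingers measure 117 mm over their backs; the gripper's body (75 mm by 190 mm) begins 51 mm behind the grasp point.
Start: joints at [-1.146, 0.469, -0.049, 1.532, 0.024, 1.141, -0.082], TCP at [0.296, 0.607, 0.223] pointing down, gripper open.
Joint ranges: [-2.59, 2.59], [-0.33, 1.99], [-1.39, 1.29], [0.1, 2.45], [-1.04, 4.18], [0.21, 1.99], [-2.66, 2.66]. Speed limits (rad/s): [2.57, 2.57, 3.14, 3.14, 3.14, 3.14, 3.14].

### API

Orientations are given as a unit quaternion [x, y, z, w].
In Python, from plant import sensors, eyes, arm gives the robot as it stands.
- The arm moves only by the shell command python3 -m inch 'ROWS'. ROWS is JSON, a list of rows, each a list of 5 numbers: the closure, from 0 (fully open) to 1 (shut), then the shift along the tool's x, y, z in m, then the turn about the tool's x in degrees. A call has 1 to 8 rows; each row shifts and turns the commanded pose from where the row before left it, along the tool's axes as they then stand; what a row does not reach is not made up. A row lasts 1/10 s, in which the tool goes at most 50 mm and 8.59 degrees, less where a joint would pass 70% of its speed; a pose out of reach is approached as far as the arm can. A call is refused whole if a number of a shift passes 0.05 or a number of a turn 8.59, either way. A call with a gripper value outside its range is refused whole. The fingers move at their own pace and stop on an object; the grip force is fixed at half the most. Time passes only in rows, so rows that do not move let the fingers close. It gives the time, the measured TCP pose, the force and the opening at its end, in the units of the state.
- sensors.get_state(): the state, without advancing time (a new reading comes with each control period).
- eyes.capture(name): name is "scene" or "top" or "wrist"; returns the picture (420x560x3 uint8, red, green, blue); there is no depth.
- eyes.camera_model(name): a dict with "intrinsics" (3x3 intrinsics, pixels), "pose" (4x4, takes a point from camera to world coordinates). Camera axes: x right, y up, looking along -z (the intrinsics and any distortion apply to the point x, -y, -z); pixel columns grow to the right and rows downward; lengths in m; the calibration is good to about 2 mm. A picture is of the moment at which its call begins: read the wrist's pose just before it. camera_model takes no time and is no camera call; for the wrist camera it gives the pose at the moment of the call.
- arm.close_job(): hands the job in, once; it reports no verdict.
The state is a dict: "time_s": time; "joints": joint angles; "joint_velocities": joint speeds; "joint_torque": joint torques, N m; "position": TCP position; "tool_rot": TCP orientation; "force": force on the tool from outside, world axes, zero at the start; "torque": the same for the moment, N m; "gripper_width": opening from 0.0 (shut) to 1.0 (fully open).
Only numpy, scipy, OpenCV 4.12 (cv2) and the standard library are available. Lean on these libraries where they do the work, as an engineer would, in place of code of your own. Each camera call takes 0.05 s, during which the arm holds its last target. There are 200 camera calls.

### The job

The membrane in the open filter holder has been inspected under the microscope, and the holder now has to be closed: push its carrier (it has a blue knob) along the rail, away from the microscope, until it clicks into the detent of the closing station. Then fetch the lid from the steel tray, lower its two pins into the holder's slots, press it down against the spring and twist it a quarter turn clockwise, seen from above, up to the stop. Do not let go: finish while still holding the lid and pressing it fully home, flush on the holder's rim, ready for the leak check; leave the petri dish, the bottle and the tweezers where they are.

Things in the scene. Friction and masses are not known exactly. Their poses are not given: they have to be found in the camera images.
- slide: fixed slide unit: aluminium base 100 x 480 mm, 12 mm thick, a steel rail along it, a white microscope over one end. Origin on the bench, on the closing station's axis; x across the rail, y along it towards the microscope, z up. The base spans y = -200 to +280 mm; the end stop at y = -193 mm is 34 mm high
- objective (a point): lower end of the microscope's objective, 102 mm above the bench, at y = +220 mm of the slide. The microscope is up to 0.42 m tall and stands towards slide's +y: nothing of it lies at y below +160 mm (two feet, 32 mm high), or, higher than 100 mm, below +185 mm
- carrier (a joint): carrier along the rail, m: 0 with the holder under the objective; grows towards slide's -y; 0.220 in the detent of the closing station; 0.250 at the end stop. Starts at 0.02 to 0.09. Rubs with 1.5 N; a sprung ball must be pushed over a ridge up to 12 mm before the detent (about 6 N in all) and drops into the notch. Aluminium plate 84 x 190 mm, top 40 mm above the bench
- knob (a point): centre of the top of the upright blue knob on the carrier, 120 mm from the holder's axis on the side away from the microscope: a round post 21 mm in diameter, 45 mm tall, its top 85 mm above the bench. Axes as the slide's
- mouth (a point): centre of the mouth of the open steel filter holder on the carrier, level with its rim, 70 mm above the bench. Bore 52 mm, outside 68 mm. Two slots 12 mm wide cut through the wall at +x and -x, open at the rim; from each a channel runs clockwise (from above) under a roof, underside 9 mm below the rim, to a stop at 1.50 rad of turn. Axes as the slide's
- screen (a joint): how far the sprung support screen with the white membrane, inside the holder, is pressed down, m: 0 free (its top 13 mm below the rim), 0.007 with the lid flush. The spring pushes up with 5 N when free, 12 N with the lid flush
- lid: loose steel bayonet lid, 0.18 kg, standing in the tray. Origin at the centre of its underside, z up, x along the bar and pins. Plug 49 mm in diameter (foot bevelled to 43), 20 mm deep; over it a flange 58 mm in diameter, z = 20 to 25 mm, which lies on the holder's rim when flush (origin 20 mm below mouth). Let go, the spring lifts the turned lid 3 mm, up to the roof
- lid_bar (a point): centre of the top of the lid's blue grip bar, 53 mm above the lid's underside. The bar is 52 mm long along x, 14 mm thick along y and 28 mm tall, from the flange up. Axes as the lid's
- lid_pin (a point): tip of one of the two round pins, 7 mm thick, that stick out of the lid's plug along +x and -x to 33.5 mm from its axis, centred 4.5 mm above the underside. They enter the slots with the bar along mouth's x, either way round, and pass under the roof once the lid's origin is 17 mm below the rim; then the lid turns clockwise 1.50 rad to the stop
- tray: shallow fixed steel tray, 130 x 170 mm, floor 3 mm above the bench, walls 10 mm high; origin at the centre of its underside. The lid stands near its middle, at any yaw
- dish: bystander: closed clear petri dish, 62 mm in diameter, 17 mm high; origin at the centre of its underside
- reagent: bystander: small amber bottle with a white cap, 44 mm in diameter, 85 mm high; origin at the centre of its underside
- tweezers: bystander: steel tweezers lying flat, 125 mm long along x, 10 mm wide, 5 mm high; origin at the centre of the underside
There are look-alikes about, which are no part of the job. What is shaped like the lid but pink is not meant.

How it is judged:
By the outcome, as a careful person would: the job done as asked, in the order asked, and still so for the second after the job is handed in, while the arm keeps its last pose, push and grip.
It also fails if it takes over 64 s, if anything falls off the work surface, if the arm or the gripper's body presses on something with over 40 N, if the wrist force passes 120 N, or if a joint passes its speed limit or range.

## Working session

There is one attempt and no reset: what is moved stays moved. The work goes in short steps, Python scripts to look and compute and a shell command to move; the robot and the scene stay as the last step left them, time stands still between calls to the robot, and variables do not carry over. Pictures are saved under pics/ and viewed, about 8 in all and at most 12, crops included, and the job is handed in when it is done.

```bash
ls; mkdir -p pics
cat > h.py <<'E'
import numpy as np, cv2
from plant import sensors, eyes, arm
from scipy.spatial.transform import Rotation as R
def cap(n,f):
    m=eyes.camera_model(n); im=np.array(eyes.capture(n)); cv2.imwrite('pics/'+f,im[:,:,::-1]); return im,m
def ray(m,u,v):
    K=np.array(m['intrinsics']);P=np.array(m['pose'])
    d=np.linalg.inv(K)@[u,v,1]; return P[:3,3],P[:3,:3]@[d[0],-d[1],-d[2]]
def onz(m,u,v,z):
    o,d=ray(m,u,v); return o+d*(z-o[2])/d[2]
def proj(m,p):
    K=np.array(m['intrinsics']);P=np.array(m['pose']);c=P[:3,:3].T@(np.array(p)-P[:3,3]);q=K@[c[0],-c[1],-c[2]];return q[:2]/q[2]
E
python3 - <<'E'
from h import *
a,m=cap('top','top1.png');b,n=cap('scene','scene1.png')
print(m,n.keys()); print(n['pose']); s=sensors.get_state(); print(s)
print(R.from_quat(s['tool_rot']).as_matrix().round(3))
E
```

```text
pics
{'intrinsics': array([[491.96857262,   0.        , 284.63714341],
       [  0.        , 491.96857262, 212.66202165],
       [  0.        ,   0.        ,   1.        ]]), 'pose': array([[-0.00385385,  0.99814221, -0.06080517,  0.4794102 ],
       [-0.99992289, -0.00456427, -0.01154911,  0.00405345],
       [-0.01180518,  0.06075597,  0.99808284,  1.07871681],
       [ 0.        ,  0.        ,  0.        ,  1.        ]])} dict_keys(['intrinsics', 'pose'])
[[-0.82112823 -0.36224574  0.44105152  1.02694153]
 [ 0.5703392  -0.49170264  0.65798306  0.72540521]
 [-0.02148537  0.79183744  0.61035387  0.74640041]
 [ 0.          0.          0.          1.        ]]
{'time_s': 0.1, 'joints': array([-1.1459271 ,  0.46936957, -0.04858177,  1.53355243,  0.02409912,
        1.1409597 , -0.08231389]), 'joint_velocities': array([ 1.35440197e-03, -1.27314418e-03,  2.79161729e-04, -2.71028641e-03,
       -1.89787097e-05,  3.13398648e-04,  5.62075963e-04]), 'joint_torque': array([ 1.77142083e-03, -5.09171033e+01, -8.06545350e-02, -2.36832207e+01,
       -6.14805054e-02,  3.44733673e-02,  5.54920155e-05]), 'position': array([0.29565773, 0.60622967, 0.22160772]), 'tool_rot': array([ 0.15846643,  0.68909905, -0.15964927,  0.68887082]), 'force': array([-0.7940646 , -0.25484805, -1.24205461]), 'torque': array([ 0.0223669 , -0.01205218, -0.00976374]), 'gripper_width': 1.0006557768044322}
[[-0.001  0.438  0.899]
 [-0.002  0.899 -0.438]
 [-1.    -0.002  0.   ]]
```

View pics/top1.png

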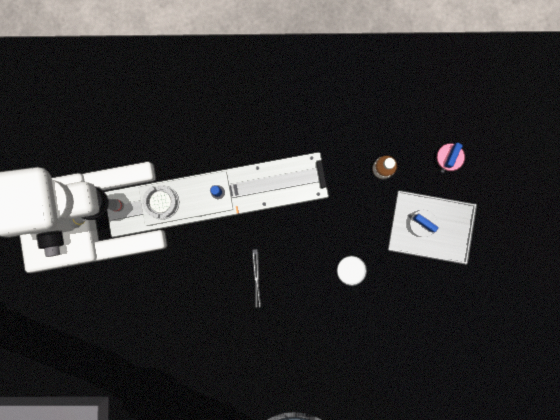

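View pics/scene1.png

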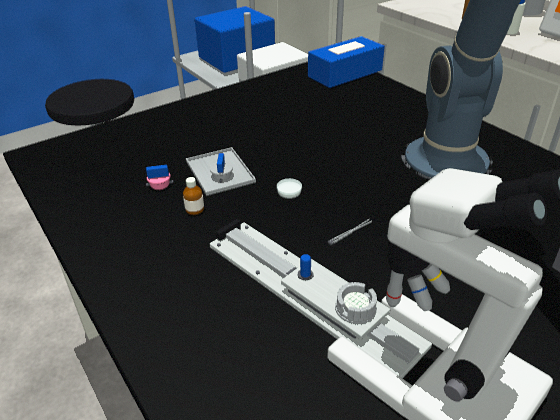

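Top view: the lid in the tray has its blue bar at (426,223). The pink look-alike is at (452,156) and the blue knob on the carrier at (216,190), with the holder at (160,202). The bottle is at (385,166), the dish at (352,270) and the tweezers at (257,278). I choose the steel-flanged one in the tray.

```bash
cat >> h.py <<'E'
def blue(im):
    h=cv2.cvtColor(im,cv2.COLOR_RGB2HSV); return cv2.inRange(h,(105,120,50),(128,255,255))
def blobs(mask,amin=25):
    n,l,s,c=cv2.connectedComponentsWithStats(mask)
    out=[]
    for i in range(1,n):
        if s[i,4]>=amin:
            pts=cv2.findNonZero((l==i).astype(np.uint8)); r=cv2.minAreaRect(pts)
            p=pts.reshape(-1,2).astype(float);w,v=np.linalg.eigh(np.cov((p-p.mean(0)).T)); out.append((c[i],s[i],r,v[:,1]))
    return out
E
python3 - <<'E'
from h import *
import pickle
m=eyes.camera_model('top');im=cv2.imread('pics/top1.png')[:,:,::-1].copy()
for c,s,r,v in blobs(blue(im)):
    print(c.round(1),s,r, onz(m,*c,0.085).round(4),onz(m,*c,0.05).round(4))
    a=onz(m,*(c-10*v),.05);b=onz(m,*(c+10*v),.05);print('yaw',np.degrees(np.arctan2(*(b-a)[1::-1])))
# slide base edges at z=.012 : corners of right end, long edges
for uv in [(320,153),(328,199),(108,196),(110,236)]: print(uv,onz(m,*uv,.012).round(4))
for uv in [(160,202)]: print(uv,onz(m,*uv,.07).round(4))
for uv in [(257,278),(385,166),(352,270),(398,192),(476,205),(468,263),(390,250)]: print(uv,onz(m,*uv,.01).round(3))
c=im[140:300,90:500]; 
a=cv2.resize(im[130:250,100:300],(800,480),interpolation=2);cv2.imwrite('pics/c1.png',a[:,:,::-1])
s=cv2.imread('pics/scene1.png');a=cv2.resize(s[140:240,130:320],(760,400),interpolation=2);cv2.imwrite('pics/c2.png',a)
E
```

```text
[453.6 154.2] [445 142  18  25 191] ((453.6000671386719, 154.8000030517578), (8.049844741821289, 26.832815170288086), 26.56505012512207) [ 0.6572 -0.328   0.085 ] [ 0.6635 -0.3397  0.05  ]
yaw 152.66858220875923
[215.8 190.6] [211 186  11  10  86] ((215.75003051757812, 190.75001525878906), (10.60660171508789, 8.485280990600586), 45.0) [0.5855 0.1553 0.085 ] [0.5893 0.1606 0.05  ]
yaw 54.63991102294578
[425.4 222.8] [414 215  24  17 173] ((425.3310546875, 222.73651123046875), (25.10948944091797, 7.091105937957764), 35.53767776489258) [ 0.5182 -0.268   0.085 ] [ 0.5195 -0.2776  0.05  ]
yaw 55.95164893380352
(320, 153) [ 0.6747 -0.0614  0.012 ]
(328, 199) [ 0.5737 -0.078   0.012 ]
(108, 196) [0.5827 0.4024 0.012 ]
(110, 236) [0.4953 0.3965 0.012 ]
(160, 202) [0.5641 0.2728 0.07  ]
(257, 278) [0.403 0.077 0.01 ]
(385, 166) [ 0.646 -0.203  0.01 ]
(352, 270) [ 0.42  -0.128  0.01 ]
(398, 192) [ 0.588 -0.23   0.01 ]
(476, 205) [ 0.559 -0.399  0.01 ]
(468, 263) [ 0.434 -0.378  0.01 ]
(390, 250) [ 0.463 -0.211  0.01 ]
```

View pics/c1.png

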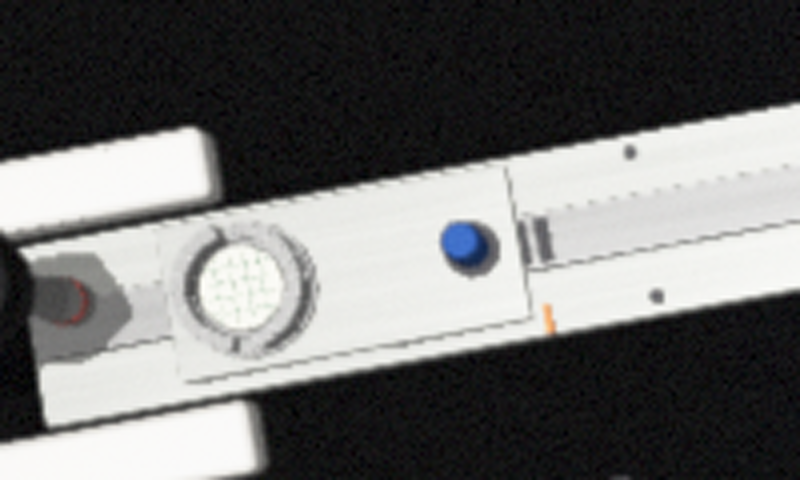

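View pics/c2.png

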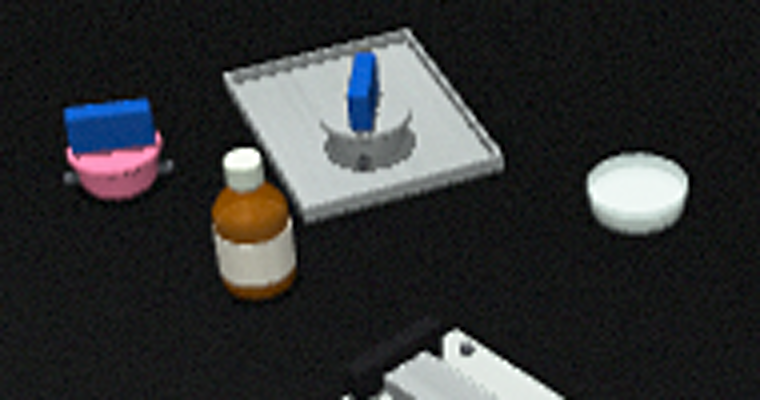

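The crop confirms the target: a steel lid with a blue bar standing in the tray, with the pink one outside it. Setting out, I'll swing inward first so the arm stays clear of the microscope.

```bash
cat >> h.py <<'E'
def to(p,yaw=None):
    s=sensors.get_state(); M=R.from_quat(s['tool_rot']).as_matrix(); y=np.degrees(np.arctan2(M[1,1],M[0,1]))
    print('t',round(s['time_s'],2),'pos',s['position'].round(4),'jaw',round(y,2),'q7',round(s['joints'][6],2),'F',s['force'].round(1),'w',round(s['gripper_width'],3))
    d=np.array(p)-s['position']; print('shift now',(M.T@d).round(4))
    if yaw is not None:
        a=np.radians(yaw); M2=np.array([[0,np.cos(a),np.sin(a)],[0,np.sin(a),-np.cos(a)],[-1,0,0]])
        print('turn',round(-(yaw-y),2),'shift after turn',(M2.T@d).round(4))
E
python3 -m inch '[[0,0,-0.04,0.0027,0],[0,0,-0.04,0.0027,0],[0,0,-0.04,0.0027,0],[0,0,-0.04,0.0027,0],[0,0,-0.04,0.0027,0]]'
python3 -m inch '[[0,0,-0.0145,0.042,0],[0,0,-0.0145,0.042,0],[0,0,-0.0145,0.042,0],[0,0,-0.0145,0.042,0],[0,0,-0.0145,0.042,0],[0,0,-0.0145,0.042,0],[0,0,-0.0145,0.042,0]]'
python3 -m inch '[[0,0,0,0,-7.1],[0,0,0,0,-7.1],[0,0,0,0,-7.1],[0,0,0,0,-7.1],[0,0,0,0,-7.1],[0,0,0,0,0]]'
python3 - <<'E'
from h import *
to([.5855,.1553,.2],99.5)
im=cv2.imread('pics/top1.png')[:,:,::-1]; m=eyes.camera_model('top')
g=cv2.cvtColor(im,cv2.COLOR_RGB2GRAY)
E0=[];
for u in range(225,312,4):
    col=g[130:240,u].astype(int); w=np.where(col>150)[0]+130
    E0.append((u,w.min()-.5,w.max()+.5))
E0=np.array(E0)
for k in (1,2):
    P=np.array([onz(m,e[0],e[k],.012)[:2] for e in E0]); vx,vy,x0,y0=cv2.fitLine(P.astype(np.float32),cv2.DIST_HUBER,0,.001,.001).ravel(); print('edge',vx,vy,x0,y0,np.degrees(np.arctan2(vy,vx)))
E
```

```text
time_s: 0.6
position: [0.2196, 0.4192, 0.2221]
tool_rot: [0.159, 0.689, -0.159, 0.689]
force: [-0.7, 0.1, 0.9]
gripper_width: 1.003
time_s: 1.3
position: [0.4409, 0.1994, 0.2225]
tool_rot: [0.159, 0.689, -0.159, 0.689]
force: [-0.1, 0.8, -0.3]
gripper_width: 0.997
time_s: 1.9
position: [0.4398, 0.2008, 0.2223]
tool_rot: [-0.058, 0.705, 0.058, 0.704]
force: [0.0, -0.1, 0.4]
gripper_width: 0.999
t 1.9 pos [0.4398 0.2008 0.2223] jaw 99.48 q7 1.25 F [ 0.  -0.1  0.4] w 0.999
shift now [ 0.0222 -0.0688  0.1362]
turn -0.02 shift after turn [ 0.0223 -0.0689  0.1362]
edge 0.18154438 -0.98338276 0.65817875 0.046663363 -79.54027
edge 0.17499684 -0.984569 0.5556203 0.054714292 -79.921524
```

```bash
python3 -m inch '[[0,0.005,-0.0172,0.034,-0.7],[0,0.005,-0.0172,0.034,0],[0,0.005,-0.0172,0.034,0],[0,0.005,-0.0172,0.034,0],[0,0.038,0,0,0],[0,0.038,0,0,0],[0,0.038,0,0,0],[0,0.037,0,0,0]]'
python3 -m inch '[[1,0,0,0,0],[1,0,0,0,0],[1,0,0,0,0],[1,0,0,0,0],[1,0,0,0,0],[1,0,0,0,0]]'
python3 - <<'E'
from h import *
to([.5855,.1553,.05],100.2)
cap('wrist','w1.png')
E
```

```text
time_s: 2.7
position: [0.5857, 0.1568, 0.0498]
tool_rot: [-0.062, 0.705, 0.062, 0.704]
force: [0.4, -0.5, 0.4]
gripper_width: 1.001
time_s: 3.3
position: [0.5865, 0.1571, 0.0526]
tool_rot: [-0.063, 0.704, 0.063, 0.705]
force: [-0.4, 0.1, 0.3]
gripper_width: 0.543
t 3.3 pos [0.5865 0.1571 0.0526] jaw 100.19 q7 1.53 F [-0.4  0.1  0.3] w 0.543
shift now [ 0.0026 -0.0016 -0.0013]
turn -0.01 shift after turn [ 0.0026 -0.0016 -0.0013]
```

View pics/w1.png

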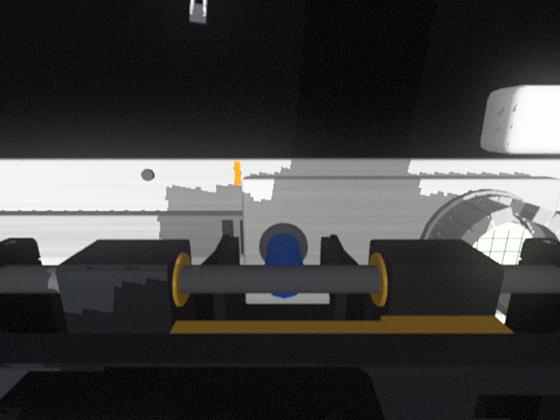

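The wrist view shows the knob at (283,265), centred between the fingers, which are still closing.

```bash
python3 -m inch '[[1,0,0,0,0],[1,0,0,0,0],[1,0,0,0,0],[1,0,0,0,0],[1,0,0,0,0],[1,0,0,0,0]]'
python3 -c "
from h import *
to([.611,.009,.0526],100.2)"
```

```text
time_s: 3.95
position: [0.5859, 0.1573, 0.0516]
tool_rot: [-0.063, 0.704, 0.063, 0.704]
force: [-0.6, 1.6, 1.4]
gripper_width: 0.227
t 3.95 pos [0.5859 0.1573 0.0516] jaw 100.22 q7 1.53 F [-0.6  1.6  1.4] w 0.227
shift now [-0.0011 -0.1504 -0.0016]
turn 0.02 shift after turn [-0.001  -0.1504 -0.0016]
```

```bash
python3 -m inch '[[1,0,-0.02,0,0],[1,0,-0.03,0,0],[1,0,-0.03,0,0],[1,0,-0.03,0,0],[1,0,-0.01,0,0],[1,0,0,0,0]]'
for i in 1 2 3 4; do python3 -m inch '[[1,0,-0.003,0,0],[1,0,-0.003,0,0]]' | sed -n '2p;4,5p'; done
python3 -c "
from h import *
to([.611,.009,.0526],100.2)"
```

```text
time_s: 4.55
position: [0.6077, 0.0357, 0.0516]
tool_rot: [-0.062, 0.704, 0.061, 0.705]
force: [0.6, -1.9, 0.7]
gripper_width: 0.224
position: [0.6077, 0.0358, 0.0515]
force: [-1.0, 2.5, 2.9]
gripper_width: 0.227
position: [0.6091, 0.0283, 0.0516]
force: [-0.1, 0.7, 2.2]
gripper_width: 0.224
position: [0.6102, 0.0219, 0.0515]
force: [-2.5, 7.1, 4.0]
gripper_width: 0.228
position: [0.6103, 0.0212, 0.0515]
force: [-4.5, 15.0, 5.8]
gripper_width: 0.228
t 5.35 pos [0.6103 0.0212 0.0515] jaw 100.37 q7 1.77 F [-4.5 15.   5.8] w 0.228
shift now [-0.0012 -0.0121 -0.0015]
turn 0.17 shift after turn [-0.0011 -0.0121 -0.0015]
```

```bash
for i in 1 2 3 ; do python3 -m inch '[[1,0,-0.001,0,0],[1,0,0,0,0]]' | sed -n '2p;4,5p'; done
python3 -c "
from h import *
im,m=cap('top','top2.png')
to([.611,.009,.0526],100.2)
a=cv2.resize(im[120:260,180:420],(800,467),interpolation=2);cv2.imwrite('pics/c3.png',a[:,:,::-1])
"
```

```text
position: [0.6107, 0.0193, 0.0515]
force: [-3.2, 8.0, 5.0]
gripper_width: 0.226
position: [0.6114, 0.0154, 0.0515]
force: [-1.6, 3.4, 2.0]
gripper_width: 0.227
position: [0.6122, 0.0111, 0.0516]
force: [-1.0, 0.1, 2.9]
gripper_width: 0.221
t 6.0 pos [0.6122 0.0107 0.0516] jaw 100.14 q7 1.78 F [-1.1  0.2  2.1] w 0.225
shift now [-0.001  -0.0015 -0.0015]
turn -0.06 shift after turn [-0.001  -0.0015 -0.0015]
```

```bash
for i in 1 2 3 ; do python3 -m inch '[[1,0,-0.001,0,0],[1,0,0,0,0],[1,0,0,0,0]]' | sed -n '2p;4p'; done
```

```text
position: [0.6123, 0.0106, 0.0516]
force: [-1.6, -0.5, 3.5]
position: [0.6123, 0.0105, 0.0515]
force: [-2.5, 2.7, 4.7]
position: [0.6123, 0.0103, 0.0515]
force: [-2.8, 4.5, 5.5]
```

It crossed the ridge at about y=0.020, dropped in and now resists at y=0.0105, so it is in the detent. Releasing, rising and heading over to the lid.

```bash
python3 -m inch '[[0.6,0,0.003,0,0],[0.6,0,0,0,0],[0.5,0,0,0,0],[0.5,0,0,0,0],[0.5,-0.0375,0,0,0],[0.5,-0.0375,0,0,0],[0.5,-0.0375,0,0,0],[0.5,-0.0375,0,0,0]]'
python3 -m inch '[[0.5,0,-0.038,-0.0203,0],[0.5,0,-0.038,-0.0203,0],[0.5,0,-0.038,-0.0203,0],[0.5,0,-0.038,-0.0203,0],[0.5,0,-0.038,-0.0203,0],[0.5,0,-0.038,-0.0203,0],[0.5,0,-0.038,-0.0203,0]]'
python3 -m inch '[[0.5,0,0,0,8.5],[0.5,0,0,0,8.5],[0.5,0,0,0,8.5],[0.5,0,0,0,8.5],[0.5,0,0,0,8.5],[0.5,0,0,0,8.5],[0.5,0,0,0,8.5],[0.5,0,0,0,8.5]]'
python3 -m inch '[[0.5,0,0,0,8.5],[0.5,0,0,0,8.5],[0.5,0,0,0,8.5],[0.5,0,0,0,8.5],[0.5,0,0,0,8.5],[0.5,0,0,0,8.5],[0.5,0,0,0,8.5],[0.5,0,0,0,6.7],[0.5,0,0,0,0]]' | tail -0
python3 -m inch '[[0.5,0,0,0,8.5],[0.5,0,0,0,8.5],[0.5,0,0,0,8.5],[0.5,0,0,0,8.5],[0.5,0,0,0,8.5],[0.5,0,0,0,8.5],[0.5,0,0,0,8.5],[0.5,0,0,0,6.7]]'
python3 - <<'E'
from h import *
im,m=cap('top','top2b.png');im2,m2=cap('wrist','w2.png')
to([.519,-.277,.2],-34)
for i,mm in((im,m),(im2,m2)):
  for c,s,r,v in blobs(blue(i)):
    a=onz(mm,*(c-10*v),.05);b=onz(mm,*(c+10*v),.05)
    print(c.round(1),s,onz(mm,*c,.05).round(4),onz(mm,*c,.085).round(4),'yaw',np.degrees(np.arctan2(*(b-a)[1::-1])).round(1))
E
```

```text
time_s: 7.7
position: [0.6119, 0.0116, 0.2029]
tool_rot: [-0.063, 0.704, 0.062, 0.704]
force: [0.9, -0.5, -0.6]
gripper_width: 0.497
time_s: 8.4
position: [0.5184, -0.2768, 0.2016]
tool_rot: [-0.063, 0.704, 0.063, 0.704]
force: [0.3, -0.2, -0.1]
gripper_width: 0.5
time_s: 9.2
position: [0.519, -0.2752, 0.2014]
tool_rot: [0.344, 0.618, -0.344, 0.618]
force: [-0.2, -1.4, -0.3]
gripper_width: 0.503
time_s: 10.0
position: [0.5191, -0.2751, 0.2014]
tool_rot: [-0.625, -0.33, 0.625, -0.33]
force: [-0.0, 0.5, -1.1]
gripper_width: 0.499
t 10.1 pos [ 0.5191 -0.275   0.2013] jaw -34.0 q7 0.18 F [0.7 0.5 0.6] w 0.497
shift now [0.0013 0.001  0.0017]
turn 0.0 shift after turn [0.0013 0.001  0.0017]
[453.7 154.1] [446 142  17  25 189] [ 0.6638 -0.3398  0.05  ] [ 0.6575 -0.3281  0.085 ] yaw 153.0
[287.4 177.4] [283 173  10  10  82] [0.6165 0.0099 0.05  ] [0.6118 0.0097 0.085 ] yaw -177.7
[422.5 220.7] [414 214  18  15 127] [ 0.524  -0.2715  0.05  ] [ 0.5224 -0.2622  0.085 ] yaw 56.6
[426.8 166.6] [397 157  58  21 808] [ 0.6613 -0.3383  0.05  ] [ 0.65   -0.3246  0.085 ] yaw 153.0
[281.  194.1] [275 170  13  49 567] [ 0.5199 -0.2767  0.05  ] [ 0.5243 -0.2699  0.085 ] yaw -125.8schema error: expected 1 to 8 rows
```

View pics/w2.png

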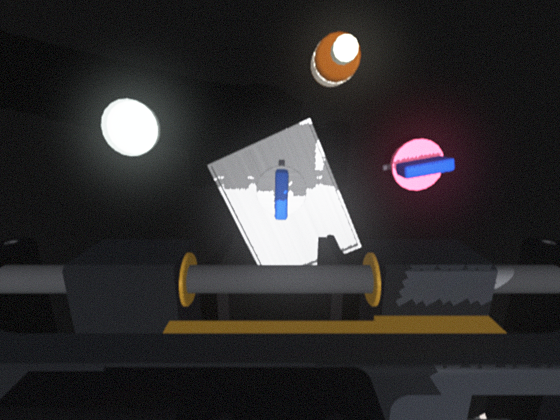

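Wrist view: the steel lid's bar is at (281,194), centred between the fingers. The pink one is far off at (425,167). Descending and gripping.

```bash
python3 -m inch '[[0.5,0.04,0.001,0.0017,1],[0.5,0.04,0,0,0],[0.5,0.04,0,0,0],[0.5,0.03,0,0,0],[0.5,0.015,0,0,0],[0.5,0.004,0,0,0],[1,0,0,0,0],[1,0,0,0,0]]'
python3 -m inch '[[1,0,0,0,0],[1,0,0,0,0],[1,0,0,0,0],[1,0,0,0,0],[1,0,0,0,0],[1,0,0,0,0]]'
python3 -c "
from h import *
to([.519,-.277,.032],-35); cap('wrist','w3.png')"
```

```text
time_s: 10.9
position: [0.5202, -0.2776, 0.034]
tool_rot: [0.628, 0.326, -0.627, 0.327]
force: [0.1, -0.1, -0.0]
gripper_width: 0.395
time_s: 11.5
position: [0.5197, -0.2769, 0.0332]
tool_rot: [0.628, 0.326, -0.627, 0.327]
force: [0.1, 1.3, 5.3]
gripper_width: 0.153
t 11.5 pos [ 0.5197 -0.2769  0.0332] jaw -34.99 q7 0.33 F [0.1 1.3 5.3] w 0.153
shift now [ 0.0012 -0.0005  0.0005]
turn 0.01 shift after turn [ 0.0012 -0.0005  0.0005]
```

```bash
python3 -m inch '[[1,-0.02,0,0,0],[1,-0.04,0,0,0],[1,-0.04,0,0,0],[1,-0.04,0,0,0],[1,-0.03,0,0,0],[1,0,-0.0174,-0.0373,0],[1,0,-0.0174,-0.0373,0],[1,0,-0.0174,-0.0373,0]]' | tail -2
python3 -m inch '[[1,0,-0.0174,-0.0373,0],[1,0,-0.0174,-0.0373,0],[1,0,-0.0174,-0.0373,0],[1,0,-0.0174,-0.0373,0],[1,0,-0.0174,-0.0373,0],[1,0,-0.0174,-0.0373,0],[1,0,-0.0174,-0.0373,0]]' | tail -2
python3 -m inch '[[1,0,0,0,-8.45],[1,0,0,0,-8.45],[1,0,0,0,-8.45],[1,0,0,0,-8.45],[1,0,0,0,-8.45],[1,0,0,0,-8.45],[1,0,0,0,-8.45],[1,0,0,0,-8.45]]' | tail -2
python3 -m inch '[[1,0,0,0,-8.45],[1,0,0,0,-8.45],[1,0,0,0,-8.45],[1,0,0,0,-8.45],[1,0,0,0,-8.45],[1,0,0,0,-8.45],[1,0,0,0,-8.45],[1,0,0,0,-8.45]]' | tail -2
python3 - <<'E'
from h import *
to([.5911,.1286,.2],100.2)
im,m=cap('wrist','w4.png'); t,mt=cap('top','top3.png'); s,ms=cap('scene','s3.png')
S=sensors.get_state();M=R.from_quat(S['tool_rot']).as_matrix();T=S['position']
print('tcp px wrist',proj(m,T),'scene',proj(ms,T),'top',proj(mt,T))
print('mouth px wrist',proj(m,[.5911,.1286,.07]),'scene',proj(ms,[.5911,.1286,.07]))
print('lid pin px wrist', [proj(m,T+.0255*M[:,0]+k*.0335*M[:,2]).round(1) for k in(-1,1)])
print('scene',[proj(ms,T+.0255*M[:,0]+k*.0335*M[:,2]).round(1) for k in(-1,1)])
u,v=proj(ms,T).astype(int)
a=cv2.resize(s[max(0,v-60):v+100,u-100:u+100],(750,600),interpolation=2); b=cv2.resize(im,(560,420)); print(u,v)
cv2.imwrite('pics/c4.png',a[:,:,::-1])
E
```

```text
force: [-0.2, -0.5, -1.4]
gripper_width: 0.157
force: [1.2, -0.1, -2.6]
gripper_width: 0.161
force: [0.5, 0.5, -1.9]
gripper_width: 0.161
force: [-0.6, -0.3, -2.1]
gripper_width: 0.157
t 14.65 pos [0.5898 0.1282 0.2015] jaw 100.54 q7 1.57 F [-0.6 -0.3 -2.1] w 0.157
shift now [0.0015 0.0001 0.0014]
turn 0.34 shift after turn [0.0015 0.0001 0.0013]
tcp px wrist [279.65264553 252.78525062] scene [292.58765223 198.92201482] top [221.03077194 181.16233037]
mouth px wrist [279.74324146 199.85782608] scene [292.3665173  255.27052868]
lid pin px wrist [array([280.1, 187.4]), array([279.2, 282.3])]
scene [array([305.4, 202.3]), array([279.3, 219. ])]
292 198
```

View pics/w4.png

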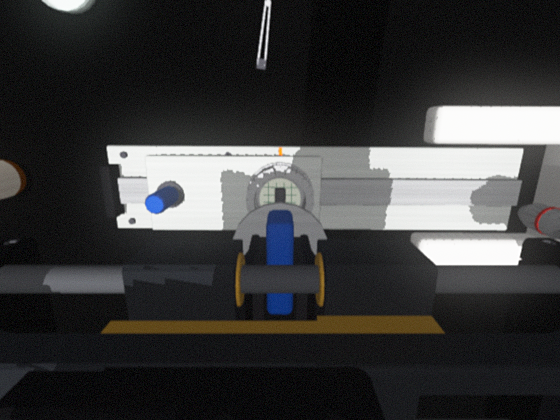

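View pics/c4.png

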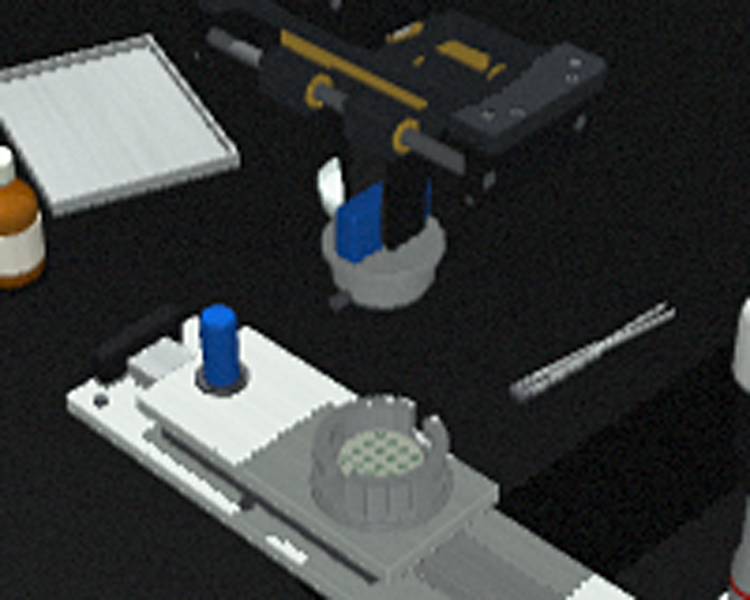

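The lid is held level with its bar across the rail. The holder is at (280,197) in the wrist view and a slot is open at (418,425) in the crop. Next I measure the mouth and the bar offset along its length.

Run:
```python
from h import *
mt=eyes.camera_model('top');m=eyes.camera_model('wrist')
S=sensors.get_state();M=R.from_quat(S['tool_rot']).as_matrix();T=S['position']
t=cv2.imread('pics/top2b.png');w=cv2.imread('pics/w4.png')
print('pred bar ends',[proj(m,T-.023*M[:,0]+k*.026*M[:,2]).round(1) for k in(-1,1)])
for c,s,r,v in blobs(blue(w[:,:,::-1].copy())): print(c.round(1),s)
c=np.array([.5911,.1286,.07]); u0,v0=proj(mt,c).astype(int);f=8
print('top pred',proj(mt,c))
cr=cv2.resize(t[v0-30:v0+30,u0-30:u0+30],None,fx=f,fy=f,interpolation=cv2.INTER_CUBIC)
g=cv2.GaussianBlur(cv2.cvtColor(cr,cv2.COLOR_BGR2GRAY),(9,9),2)
sc=491.97/(1.0787-.07)*f
for rad,n in((.034,'outer'),(.026,'bore')):
    h=cv2.HoughCircles(g,cv2.HOUGH_GRADIENT,1,60,param1=60,param2=12,minRadius=int(rad*sc*.9),maxRadius=int(rad*sc*1.1))
    if h is not None:
        for q in h[0][:3]:
            uv=(q[:2]-f/2+.5)/f+[u0-30,v0-30]; print(n,q.round(1),rad*sc,uv.round(1),onz(mt,*uv,.07).round(4))
w1=cv2.resize(w[150:330,190:370],(480,480),interpolation=cv2.INTER_CUBIC)
cv2.imwrite('pics/c5.png',np.hstack([cr[:480,:480],w1])[:, :800] if 0 else cv2.resize(np.hstack([cr,w1]),(800,400)))
print(u0,v0)
```

```text
pred bar ends [array([279.9, 222.3]), array([279.9, 315.3])]
[155.1 202.8] [145 191  21  22 313]
[279.5 238.6] [ 266  211   28   55 1427]
[279.4 303.1] [266 293  27  22 554]
top pred [229.83819911 188.6075939 ]
outer [272.5 250.5 121.1] 132.66168335481316 [232.6 188.9] [0.5905 0.1228 0.07  ]
outer [202.5 289.5 136.7] 132.66168335481316 [223.9 193.8] [0.5805 0.1409 0.07  ]
bore [274.5 253.5 107.1] 101.44716962426887 [232.9 189.2] [0.5897 0.1223 0.07  ]
bore [ 59.5 256.5  95.2] 101.44716962426887 [206.  189.6] [0.5892 0.1779 0.07  ]
229 188
```

View pics/c5.png

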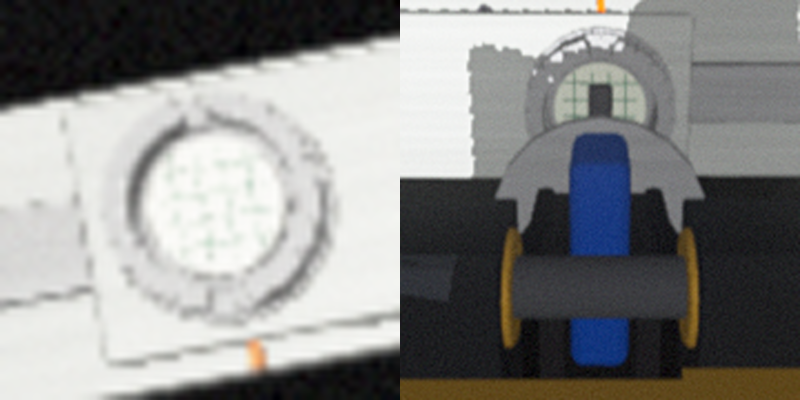

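Left crop: the orange base mark now lies beside the holder axis, so the carrier is at the station, with slots at top and bottom across the rail. The bar ends match the prediction, so the lid is centred in the grip to about 0.5 mm. Now lowering.

```bash
python3 -m inch '[[1,0.025,0.0002,0.0025,0.3],[1,0.03,0,0,0],[1,0.025,0,0,0],[1,0.015,0,0,0],[1,0,0,0,0]]' 
python3 -c "
from h import *
to([.5923,.1288,.09],100.2)"
for i in 1 2 3 4; do python3 -m inch '[[1,0.002,0,0,0],[1,0.002,0,0,0]]' | sed -n '2p;4,5p'; done
```

```text
time_s: 15.3
position: [0.5913, 0.1289, 0.1052]
tool_rot: [-0.061, 0.706, 0.06, 0.703]
force: [-0.1, -0.2, -1.1]
gripper_width: 0.159
t 15.3 pos [0.5913 0.1289 0.1052] jaw 99.81 q7 1.59 F [-0.1 -0.2 -1.1] w 0.159
shift now [ 0.0152 -0.0003  0.0011]
turn -0.39 shift after turn [ 0.0152 -0.0003  0.001 ]
position: [0.5942, 0.1295, 0.1049]
force: [0.4, -0.1, -1.8]
gripper_width: 0.158
position: [0.5935, 0.1293, 0.1002]
force: [-0.2, -0.5, -1.7]
gripper_width: 0.159
position: [0.593, 0.1293, 0.0956]
force: [0.6, 0.2, -1.3]
gripper_width: 0.158
position: [0.593, 0.1292, 0.0914]
force: [-0.4, -1.2, -2.1]
gripper_width: 0.161
```

Free entry so far: the pins are in the slots and there is no side force. Next I press onto the spring.

```bash
for i in 1 2 3 4 5 6; do python3 -m inch '[[1,0.001,0,0,0],[1,0.001,0,0,0]]' | sed -n '2p;4p'; done
```

```text
position: [0.593, 0.1292, 0.0894]
force: [0.1, -0.4, -1.8]
position: [0.593, 0.1293, 0.0875]
force: [-0.4, 0.0, -1.3]
position: [0.5931, 0.1293, 0.0862]
force: [-2.1, 0.1, 3.9]
position: [0.5931, 0.1293, 0.0841]
force: [-1.8, 0.3, 6.4]
position: [0.5931, 0.1293, 0.0824]
force: [-2.9, -0.7, 6.6]
position: [0.5931, 0.1293, 0.0806]
force: [-3.5, 0.1, 10.1]
```

```bash
for i in 1 2 3; do python3 -m inch '[[1,0.001,0,0,0],[1,0.0005,0,0,0],[1,0,0,0,0]]' | sed -n '2p;4p'; done
```

```text
position: [0.5931, 0.1293, 0.0802]
force: [-5.4, -0.1, 16.0]
position: [0.5931, 0.1294, 0.0801]
force: [-9.4, -1.5, 24.1]
position: [0.5932, 0.1294, 0.08]
force: [-12.2, -2.3, 32.9]
```

```bash
python3 -m inch '[[1,-0.0008,0,-0.001,0],[1,0,0,0,0]]' | sed -n '2p;4p'
python3 -m inch '[[1,0,0,0,5],[1,0,0,0,5],[1,0,0,0,5],[1,0,0,0,5],[1,0,0,0,0]]'
python3 -c "
from h import *
to([.5931,.1293,.08]);print(sensors.get_state()['torque'])"
```

```text
position: [0.5932, 0.1293, 0.0801]
force: [-8.2, -1.7, 25.9]
time_s: 18.9
position: [0.5932, 0.13, 0.0801]
tool_rot: [0.063, 0.704, -0.061, 0.705]
force: [-7.1, -0.4, 26.6]
gripper_width: 0.157
t 18.9 pos [0.5932 0.13   0.0801] jaw 79.93 q7 1.31 F [-7.1 -0.4 26.6] w 0.157
shift now [ 0.0001 -0.0007 -0.    ]
[-0.22034163  1.87612283  0.20077864]
```

```bash
python3 -m inch '[[1,0,0,0,6],[1,0,0,0,6],[1,0,0,0,6],[1,0,0,0,6],[1,0,0,0,6],[1,0,0,0,6],[1,0,0,0,6],[1,0,0,0,0]]'
python3 -c "
from h import *
to([.5931,.1293,.08]);print(sensors.get_state()['torque'])"
python3 -m inch '[[1,0,0,0,6],[1,0,0,0,6],[1,0,0,0,5],[1,0,0,0,3],[1,0,0,0,0]]'
python3 -c "
from h import *
to([.5931,.1293,.08]);print(sensors.get_state()['torque'])"
```

```text
time_s: 19.7
position: [0.5938, 0.1304, 0.0801]
tool_rot: [0.312, 0.635, -0.309, 0.636]
force: [-7.1, 0.4, 25.6]
gripper_width: 0.156
t 19.7 pos [0.5938 0.1304 0.0801] jaw 37.92 q7 0.7 F [-7.1  0.4 25.6] w 0.156
shift now [ 0.0001 -0.0012  0.0004]
[-0.0289413   1.764038    0.13884757]
time_s: 20.2
position: [0.5942, 0.1303, 0.08]
tool_rot: [0.417, 0.572, -0.414, 0.573]
force: [-6.5, 1.1, 24.9]
gripper_width: 0.158
t 20.2 pos [0.5942 0.1303 0.08  ] jaw 18.03 q7 0.42 F [-6.5  1.1 24.9] w 0.158
shift now [ 0.     -0.0013  0.0006]
[0.03994804 1.59586093 0.42754357]
```

```bash
for i in 1 2 3; do
python3 -m inch '[[1,0,0,0,2],[1,0,0,0,0],[1,0,0,0,0]]' >/dev/null
python3 -c "
from h import *
to([.5931,.1293,.08]);print(sensors.get_state()['torque'].round(2))"; done
```

```text
t 20.5 pos [0.5941 0.1303 0.08  ] jaw 16.1 q7 0.39 F [-6.1  1.  25.1] w 0.161
shift now [ 0.     -0.0012  0.0007]
[0.11 1.6  0.61]
t 20.8 pos [0.5941 0.1301 0.08  ] jaw 14.1 q7 0.36 F [-6.7  0.6 24.8] w 0.163
shift now [ 0.     -0.0011  0.0005]
[0.04 1.55 0.7 ]
t 21.1 pos [0.5938 0.13   0.08  ] jaw 12.13 q7 0.33 F [-8.  -0.3 26.1] w 0.166
shift now [-0.     -0.0009  0.0005]
[0.   1.68 0.74]
```

Run:
```python
from h import *
s,ms=cap('scene','s5.png');w,m=cap('wrist','w5.png')
u,v=proj(ms,[.593,.129,.07]).astype(int)
a=cv2.resize(s[v-45:v+35,u-50:u+50],(500,400),interpolation=2);b=cv2.resize(w[140:340,180:380],(300,300),interpolation=2)
c=np.zeros((400,800,3),np.uint8);c[:,:500]=a;c[:300,500:]=b;cv2.imwrite('pics/c6.png',c[:,:,::-1])
t,mt=cap('top','top5.png')
for c,ss,r,v in blobs(blue(t)): print(c.round(1),ss[4],onz(mt,*c,.085).round(4))
t0=cv2.imread('pics/top1.png')[:,:,::-1]
for n,(x0,x1,y0,y1) in dict(tweez=(245,270,245,312),dish=(335,370,253,290),bottle=(370,400,150,185)).items(): print(n,np.abs(t[y0:y1,x0:x1].astype(int)-t0[y0:y1,x0:x1]).mean().round(1))
```

```text
[453.7 154.1] 189 [ 0.6575 -0.3281  0.085 ]
[287.3 177.4] 82 [0.6118 0.0098 0.085 ]
tweez 4.5
dish 3.7
bottle 4.2
```

View pics/c6.png

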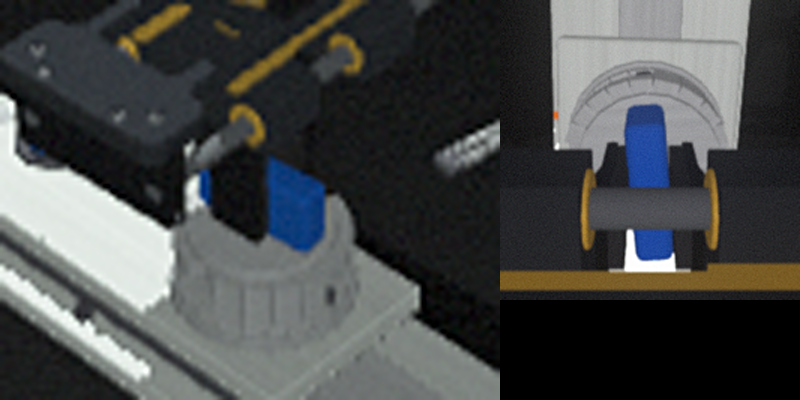

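The crop shows the lid flush with the bar turned along the rail. The bar sits a few degrees off the jaws, which fits the lid being on the stop while the jaws went further. I'll confirm numerically with a small extra twist.

```bash
cat >> h.py <<'E'
def barang(f):
    m=eyes.camera_model('wrist');w=np.array(eyes.capture('wrist'));cv2.imwrite('pics/'+f,w[:,:,::-1]);b=blue(w)
    out=[]
    for side in(0,1):
        P=[]
        for v in list(range(228,258))+list(range(297,308)):
            x=np.where(b[v,240:330])[0]
            if len(x)>15: P.append(onz(m,240+x[[0,-1][side]],v,.103)[:2])
        P=np.array(P,np.float32);vx,vy,_,_=cv2.fitLine(P,cv2.DIST_HUBER,0,.0005,.001).ravel();out.append(round(float(np.degrees(np.arctan2(vy,vx))),1))
    return out
E
python3 -c "
from h import *
print(barang('b1.png'))"
python3 -m inch '[[1,0,0,0,2],[1,0,0,0,0],[1,0,0,0,0]]' >/dev/null
python3 -c "
from h import *
print(barang('b2.png'));to([.5931,.1293,.08]);print(sensors.get_state()['torque'].round(2))"
```

```text
[-73.0, -73.2]
[-74.1, -74.6]
t 21.65 pos [0.5935 0.1298 0.0799] jaw 10.11 q7 0.3 F [-7.  -0.  26.6] w 0.165
shift now [-0.0001 -0.0005  0.0004]
[-0.05  1.85  0.76]
```

```bash
for i in 3 4; do
python3 -m inch '[[1,0,0,0,2],[1,0,0,0,0],[1,0,0,0,0]]' >/dev/null
python3 -c "
from h import *
print(barang('b$i.png'));to([.5931,.1293,.08]);print(sensors.get_state()['torque'].round(2))"; done
```

```text
[-74.5, -76.0]
t 22.0 pos [0.5933 0.1296 0.0799] jaw 8.13 q7 0.27 F [-7.7 -0.2 25.8] w 0.174
shift now [-0.0001 -0.0003  0.0003]
[-0.08  1.96  0.82]
[-74.8, -77.0]
t 22.35 pos [0.5933 0.1294 0.0799] jaw 6.12 q7 0.25 F [-8.5  0.6 26.9] w 0.184
shift now [-0.0001 -0.0002  0.0001]
[-0.13  2.    0.74]
```

The bar has levelled off at about -75°, which is roughly 85 to 86° of turn. The jaws now skew on the bar and the torque has saturated, so the lid is at the stop. A short hold check, then I hand in.

```bash
python3 -m inch '[[1,0,0,0,0],[1,0,0,0,0],[1,0,0,0,0],[1,0,0,0,0],[1,0,0,0,0],[1,0,0,0,0]]'
python3 -c "
from h import *
print(barang('b9.png'));print(sensors.get_state()['torque'].round(2)); arm.close_job()"
```

```text
time_s: 22.95
position: [0.5932, 0.1294, 0.0799]
tool_rot: [0.474, 0.526, -0.472, 0.526]
force: [-9.0, -0.3, 26.6]
gripper_width: 0.181
[-74.8, -76.9]
[-0.14  1.99  0.82]
the job is handed in; nothing more can be done
```

The filter holder is closed and I handed the job in at about 23 s. The gripper was still holding the lid and pressing it down with about 26 N.

- **Carrier:** I pushed it by its knob over the ridge. It dropped into the detent with the knob at about (0.612, 0.010). In the top view the orange mark on the base lined up with the holder. The knob had not moved when I checked again after the twist.
- **Lid:** I took the steel lid from the tray and lowered it into the slots without resistance. The spring was felt 7 mm before flush. The height then stopped at a tool height of 0.080 m, as predicted for flush, and stayed there to the end.
- **Twist:** The bar stopped at about 85–86° clockwise. Turning the jaws further only skewed them about 9° on the bar, and the torque levelled off near 0.8 N m, so I take the lid to be on the stop. The two edge measurements of the bar angle differed by 2° (-74.8° and -76.9°), so the final angle is only good to about 1°.
- **Side push:** A side force of about 9 N remained while pressing.
- **Bystanders:** The dish, bottle and tweezers look unchanged between the first and last top pictures.

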